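# Lock the last quarter-turn stud of a chair back

### The job

Three of the four quarter-turn studs in the chair back lying on the bench are already locked; one still stands sprung up, with its wing along the chair back instead of across it. Push that stud right in against its spring, turn it a quarter turn clockwise (seen from above) while it is held in, and let go so that it stays down, locked.

Things in the scene. Friction and masses are not known exactly. Their poses are not given: they have to be found in the camera images.
- stud_grip (a point): Centre of the black wing of the open stud: a bar 44 mm long (this point's x axis), 10 mm thick (y), 24 mm tall (z up), on a steel disc of 42 mm diameter whose top is 12 mm below this point; moves and turns with the stud. Open, the point is 32 mm above the plywood. The three locked studs look alike, but their wings lie across, at 90 degrees to this one, and 6 mm lower.
- stud_push (a joint): How far the open stud is pushed in, in m: 0 sprung up, 0.012 at the bottom stop. The spring takes about 3 N at 0, 8 N at the stop. A cross pin in a slot stops it turning until it is at least 0.0085 in. Locked, the pin rises into a pocket and the stud rests at about 0.006.
- stud_turn (a joint): How far the open stud is turned, in rad, growing clockwise seen from above: 0 open, 1.57 locked; hard stops at about -0.09 and 1.70. Held in, it turns easily (under 0.1 N m). From about 1.2 on it snaps up into its locking pocket when the push is released; released earlier it is not locked.
- chair_back: Chair back lying face down, fixed on the bench: plywood 340 x 340 mm, rounded at its +x end, with a 24 mm bronze tube rim. Origin: centre of its underside, on the bench; x along it, y across. Plywood top 45 mm up. Studs at x +-55, y +-100 mm; which one is open varies. A screwdriver and a small tin lie on its middle line (y about 0).

How it is judged:
By the outcome, as a careful person would: the job done as asked, in the order asked, and still so for the second after the job is handed in, with the robot touching nothing.
It also fails if it takes over 35 s, if anything falls off the work surface, if the arm or the gripper's body presses on something with over 40 N, if the wrist force passes 120 N, or if a joint passes its speed limit or range.

### The arm

A 6-joint arm with a two-finger parallel gripper is mounted at the origin on the work surface. World frame = base frame: x ahead of the robot, y to its left, z up, the work surface at z = 0. Lengths are in m, angles in degrees, forces in N, time in s.
With the tool pointing down it reaches from about 0.3 to 0.75 m from the base axis. Payload 8.5 kg.
Tool frame: the origin (TCP) lies midway between the tips of the shut fingers; the grasp point (between the pads) lies 19 mm behind it; y points along the fingers, x is the direction in which the jaws open and shut, and the axes are right-handed (so a half turn about y gives the same grasp; the last joint's range is limited). The gripper opens to 85 mm and grips with 20 to 120 N. Pads are 22 mm wide; open, the fingers measure 114 mm over their backs; the gripper's body (76 mm by 85 mm) begins 54 mm behind the grasp point. The pads swing forward as they close: fully open they stand 13 mm farther back than shut.
Start: joints at [62.149, 21.807, 74.336, -0, 83.858, -12.336], TCP at [0.147, 0.53, 0.231] pointing down, gripper open.
Joint ranges: [-178.18, 178.18], [-50.72, 133.34], [12.68, 142.11], [-81.47, 261.47], [9.98, 163.14], [-165.26, 165.26]. Speed limits (degrees/s): [136.94, 136.94, 180, 180, 180, 180].

### API

Orientations are given as a 3x3 rotation matrix whose columns are the frame's x, y, z axes.
In Python, from rig import env gives the robot as it stands.
- The arm moves only by the tool carry_out, never from a script. Its argument "plan" is a list of rows, each a list of 3 entries, a list of its own where there are three numbers: the shift along the tool's x, y, z in m, then the turn, a rotation vector about the tool's x, y, z in degrees, then the finger opening in m, from 0 to 0.0854. In form: [[[dx, dy, dz], [ax, ay, az], jaw], ...]. A call has 1 to 8 rows; each row shifts and turns the commanded pose from where the row before left it, along the tool's axes as they then stand; what a row does not reach is not made up. A row lasts 1/8 s, in which the tool goes at most 62.5 mm and 10.7 degrees, less where a joint would pass 70% of its speed; a pose out of reach is approached as far as the arm can. A call is refused whole if a number of a shift passes 0.0625 or a number of a turn 10.7, either way. A call with a gripper value outside its range is refused whole. The fingers move at their own pace and stop on an object; "force" is the grip in N (left out, the last holds). Time passes only in rows, so rows that do not move let the fingers close. It gives the time, the measured TCP pose, the force and the opening at its end, in the units of the state.
- env.observe(): the state, without advancing time (a new reading comes with each control period).
- env.get_image(name): name is "side" or "top" or "wrist"; returns a dict with "image" (480x640x3 uint8, red, green, blue), "vfov" (degrees; the focal length in pixels is half the picture's height over the tangent of half this angle, whatever the lens; pixels are square), "cx", "cy" (the principal point, pixels), "k1" (the pictures are not rectified: a ray, as slopes to the right and down, at radius r is drawn at 1 + k1 r^2 times it, then the intrinsics apply), "rvec" (rotation vector, rad) and "tvec" (3), from world to camera coordinates, as OpenCV has them; the wrist camera has in their place "tool_from_camera" (4x4, takes a point from camera to tool coordinates, whose origin is the TCP and whose axes are the tool frame's). Camera axes: x right, y down, z forward; pixel columns grow to the right and rows downward; lengths in m; the calibration is good to about 2 mm. A picture is of the moment at which its call begins: read the wrist's pose just before it. There is no depth.
- env.close_job(): hands the job in, once; it reports no verdict.
Trained networks look in a picture, given as the dict that the camera call returned (one of the last four; its "shot" number tells which), for a name from the list of things; names that differ only in an ending like _2 or _b are one class to them, and where a whole thing is asked for, a point or a joint stands for the part that bears it (a point fixed in the world has none). Each returns a list of dicts, best first, with "conf" (0 to 1); they miss things now and then, are a little off and sometimes report something else, mostly with a low value. They report only what shows in the picture. A call takes as long as a camera call.
- env.outline_of(target, picture): "mask" (480x640 bool, what is visible of it) and "pixel" ([row, column] in pixels, amid what is visible of it).
The state is a dict: "time_s": time; "q": joint angles; "qvel": joint speeds; "joint_efforts": joint torques, N m; "position": TCP position; "tool_rot": TCP orientation; "ft_force": force on the tool from outside, world axes, zero at the start; "wrist_torque": the same for the moment, N m; "grip_width": finger opening in m.
Only numpy, scipy, OpenCV 4.12 (cv2) and the standard library are available. Lean on these libraries where they do the work, as an engineer would, in place of code of your own. Each camera call takes 0.05 s, during which the arm holds its last target.

## Working session

There is one attempt and no reset: what is moved stays moved. The work goes in short steps, Python scripts to look and compute and a tool call to move; the robot and the scene stay as the last step left them, time stands still between calls to the robot, and variables do not carry over. Pictures are saved under pics/ and viewed, and the job is handed in when it is done.

Besides the shell and the picture viewer there is one more tool, called after "Emit:" as name([rows], argument=value, ...), one row to a line, values as JSON. carry_out: Moves the arm, as the interface text tells. Its arguments: {"type":"object","properties":{"plan":{"type":"array","items":{"type":"array"}},"force":{"type":"number"}},"required":["plan"]}

```bash
mkdir -p pics; ls
cat > h.py <<'E'
import numpy as np, cv2
from rig import env
def K(p):
    f=240/np.tan(np.radians(p['vfov'])/2)
    return np.array([[f,0,p['cx']],[0,f,p['cy']],[0,0,1.]]), np.array([p['k1'],0,0,0.])
def cam(p,obs=None):
    if 'rvec' in p and p['rvec'] is not None:
        R,_=cv2.Rodrigues(np.array(p['rvec'],float)); t=np.array(p['tvec'],float).ravel()
        return R.T, -R.T@t
    T=np.array(p['tool_from_camera']); W=np.eye(4); W[:3,:3]=obs['tool_rot']; W[:3,3]=obs['position']
    W=W@T; return W[:3,:3],W[:3,3]
def onplane(p,rc,z,obs=None):
    k,d=K(p); R,c=cam(p,obs)
    rc=np.atleast_2d(rc).astype(float)
    # invert exact model
    u=cv2.undistortPoints(rc[:,None,::-1].copy(),k,d).reshape(-1,2)
    ray=np.c_[u,np.ones(len(u))]@R.T
    return c+ray*((z-c[2])/ray[:,2])[:,None]
def proj(p,X,obs=None):
    k,d=K(p); R,c=cam(p,obs)
    x=(np.atleast_2d(X)-c)@R
    return cv2.projectPoints(x,np.zeros(3),np.zeros(3),k,d)[0].reshape(-1,2)[:,::-1]
E
python3 - <<'E'
from h import *
o=env.observe(); print(o)
for n in ['top','side','wrist']:
    p=env.get_image(n); cv2.imwrite(f'pics/{n}0.png',p['image'][:,:,::-1])
    print(n,{k:v for k,v in p.items() if k!='image'})
    for t in ['stud_grip','chair_back']:
        for r in env.outline_of(t,p): 
            m=r['mask']; ys,xs=np.where(m); print(t,r['conf'],r['pixel'],m.sum(),ys.min(),ys.max(),xs.min(),xs.max())
E
```

```text
pics
{'time_s': 0.0, 'q': array([ 6.21490338e+01,  2.18404661e+01,  7.43869632e+01,  1.04682464e-03,
        8.38595627e+01, -1.23353405e+01]), 'qvel': array([-0.04306545,  0.10865975, -0.03893551,  0.04745296,  0.15290527,
       -0.04021517]), 'joint_efforts': array([-9.62449085e-04, -4.48457551e+01, -2.31279659e+01, -2.57891379e-04,
        4.77479829e-03,  1.36524801e-05]), 'position': array([0.14696906, 0.52967428, 0.2307037 ]), 'tool_rot': array([[ 2.67502527e-01, -7.25368914e-04, -9.63556886e-01],
       [ 9.63556023e-01, -1.33393887e-03,  2.67503291e-01],
       [-1.47936456e-03, -9.99998847e-01,  3.42101567e-04]]), 'ft_force': array([-1.20290071,  0.29972774,  0.43126537]), 'wrist_torque': array([0.02521577, 0.03530148, 0.02655071]), 'grip_width': 0.08546381996424957}
top {'vfov': 48.84234858954061, 'cx': 314.30945752292, 'cy': 235.94968756974586, 'k1': -0.03173502120827708, 'rvec': array([ 2.11495078, -2.10891992,  0.20097436]), 'tvec': array([0.02233417, 0.58799629, 0.65066414]), 'shot': 1}
stud_grip 0.61 [343.9, 302.3] 888 324 358 288 320
chair_back 0.58 [290.7, 358.4] 59571 137 445 212 524
side {'vfov': 44.900514916700416, 'cx': 320.7859574857701, 'cy': 246.81151963836135, 'k1': -0.014406182615694646, 'rvec': array([ 2.16322186, -0.29916807,  0.1516973 ]), 'tvec': array([-0.53829224,  0.15311948,  0.65756677]), 'shot': 2}
stud_grip 0.72 [251.4, 231.7] 862 233 265 214 248
chair_back 0.92 [328.4, 309.2] 50408 205 468 130 484
wrist {'vfov': 69.4977963515867, 'cx': 316.9947051984097, 'cy': 239.52855561040806, 'k1': 0.021137112130927088, 'tool_from_camera': array([[ 9.99999668e-01,  1.60142118e-04,  7.99062024e-04,
         8.31515510e-04],
       [-7.22198289e-04, -2.80156337e-01,  9.59954116e-01,
        -1.42699474e-01],
       [ 3.77591375e-04, -9.59954375e-01, -2.80156128e-01,
         7.07603876e-02],
       [ 0.00000000e+00,  0.00000000e+00,  0.00000000e+00,
         1.00000000e+00]]), 'shot': 3}
```

View pics/top0.png

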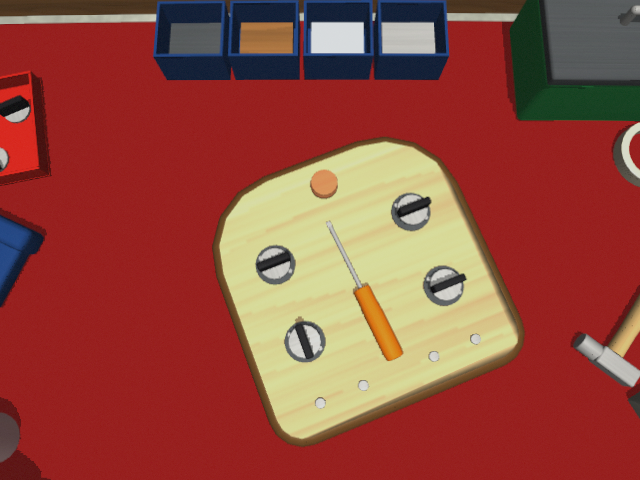

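View pics/side0.png

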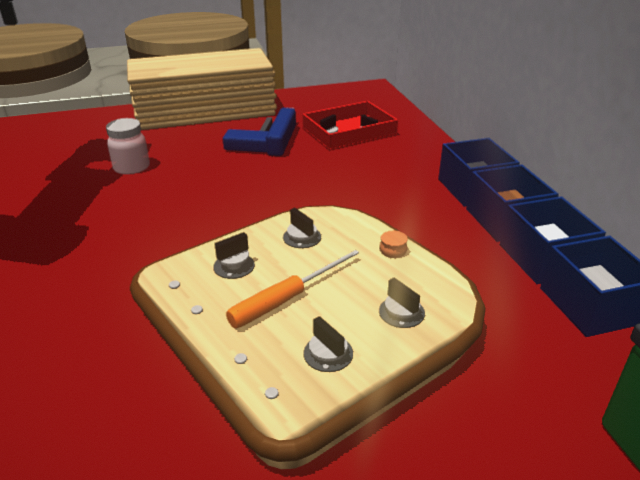

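Run:
```python
from h import *
for n in ['top','side']:
    p=env.get_image(n); im=p['image'][:,:,::-1].copy()
    rs=env.outline_of('stud_grip',p)
    for r in rs:
        m=r['mask']; print(n,r['conf'],r['pixel'],onplane(p,[r['pixel']],.07)[0], onplane(p,[r['pixel']],.077)[0])
        c=cv2.findContours(m.astype(np.uint8),0,1)[0]; cv2.drawContours(im,c,-1,(0,0,255),1)
        y,x=map(int,r['pixel']); cv2.imwrite(f'pics/{n}z.png',cv2.resize(im[y-50:y+50,x-60:x+60],None,fx=6,fy=6))
```

```text
top 0.69 [344.3, 304.2] [0.44521413 0.03620896 0.07      ] [0.44523439 0.03601038 0.077     ]
side 0.65 [250.5, 230.8] [0.44966321 0.03714312 0.07      ] [0.44882201 0.02708647 0.077     ]
```

The top view shows the open stud at about row 343, column 303: its wing points along the chair back, while the other three lie across. Next I'll measure the wing more closely.

View pics/topz.png

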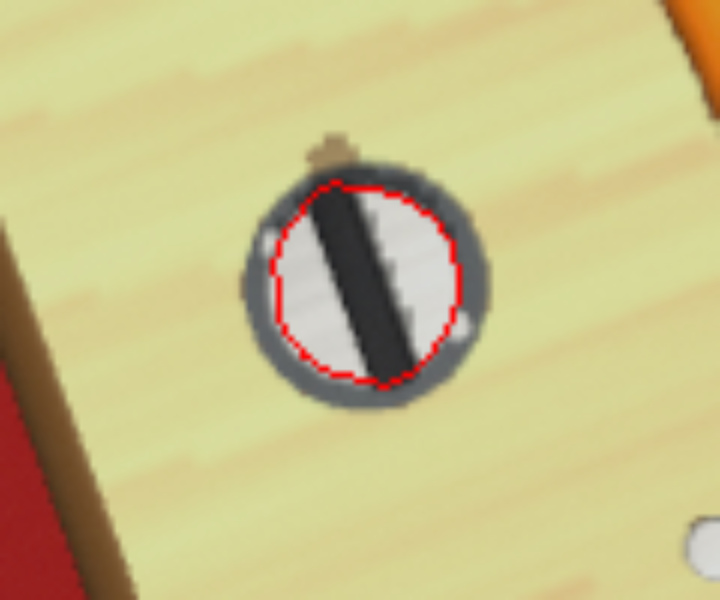

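View pics/sidez.png

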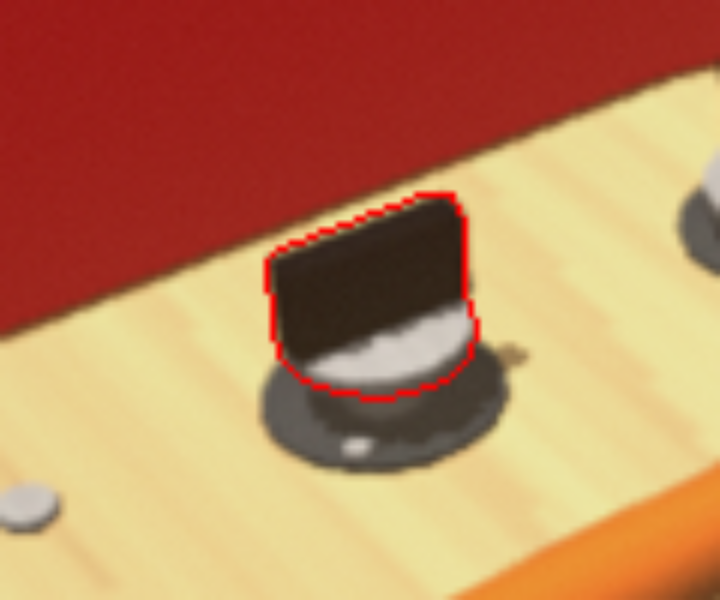

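Run:
```python
from h import *
p=env.get_image('top'); g=p['image'].astype(int)
# plywood rough pose check: screws and wing dark pixels near stud
y0,x0=315,280
sub=g[315:370,280:330]; m=(sub.max(2)<40)
n,l,s,c=cv2.connectedComponentsWithStats(m.astype(np.uint8),connectivity=8)
for i in range(1,n):
    if s[i][4]>40:
        ys,xs=np.where(l==i); ys=ys+315; xs=xs+280
        r=cv2.minAreaRect(np.c_[xs,ys].astype(np.float32)); b=cv2.boxPoints(r)
        P=onplane(p,b[:,::-1],.089); print(s[i],r); print(P)
# other studs disc centres (approx pixel) & chair axes
px=[[265,275],[211,411],[285,445],[342,305]]
P=onplane(p,px,.063); print(P); print(np.degrees(np.arctan2(*(P[3]-P[0])[[1,0]])))
k=cam(p); print('cam',k[1])
```

```text
[[ 0.54785473  0.07577459  0.063     ]
 [ 0.62165213 -0.10613805  0.063     ]
 [ 0.52188091 -0.14750113  0.063     ]
 [ 0.44810007  0.03540095  0.063     ]]
-157.96537240439318
cam [0.44719579 0.01678889 0.75454379]
```

Run:
```python
from h import *
ps={n:env.get_image(n) for n in ['top','side']}
p=ps['top']
z=np.array([[335,186],[308,205],[348,192],[378,390],[415,372]],float)/6
rc=np.c_[z[:,1]+294,z[:,0]+244]
P=onplane(p,rc,.089); print(P)
a=(P[1]+P[2])/2; b=(P[3]+P[4])/2; print((a+b)/2, np.linalg.norm(a-b), np.degrees(np.arctan2(*(a-b)[[1,0]])))
def box(c,th):
    t=np.radians(th); u=np.array([np.cos(t),np.sin(t),0]); v=np.array([-u[1],u[0],0])
    return np.array([c+sx*.022*u+sy*.005*v+np.array([0,0,sz*.012]) for sz in(1,-1) for sx,sy in((1,1),(1,-1),(-1,-1),(-1,1))])
c=np.array([*((a+b)/2)[:2],.077])
for n,q in ps.items():
    im=q['image'][:,:,::-1].copy(); pr=proj(q,box(c,22)); o=pr.mean(0).astype(int)
    crop=cv2.resize(im[o[0]-40:o[0]+40,o[1]-50:o[1]+50],None,fx=7,fy=7)
    pts=((pr-(o-[40,50])+.5)*7).astype(int)[:,::-1]
    cv2.polylines(crop,[pts[:4].reshape(-1,1,2)],True,(0,255,0)); cv2.polylines(crop,[pts[4:].reshape(-1,1,2)],True,(255,0,255))
    cv2.imwrite(f'pics/{n}b.png',crop)
```

```text
[[0.46881933 0.04127679 0.089     ]
 [0.4649087  0.04683551 0.089     ]
 [0.46760062 0.03857095 0.089     ]
 [0.42753326 0.03209714 0.089     ]
 [0.4311734  0.0245322  0.089     ]]
[0.44780399 0.03550895 0.089     ] 0.03960730554764481 21.30179716313643
```

View pics/topb.png

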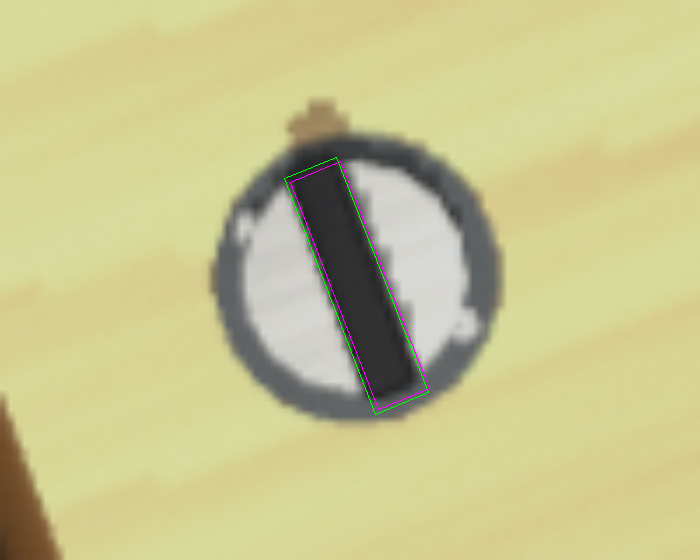

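View pics/sideb.png

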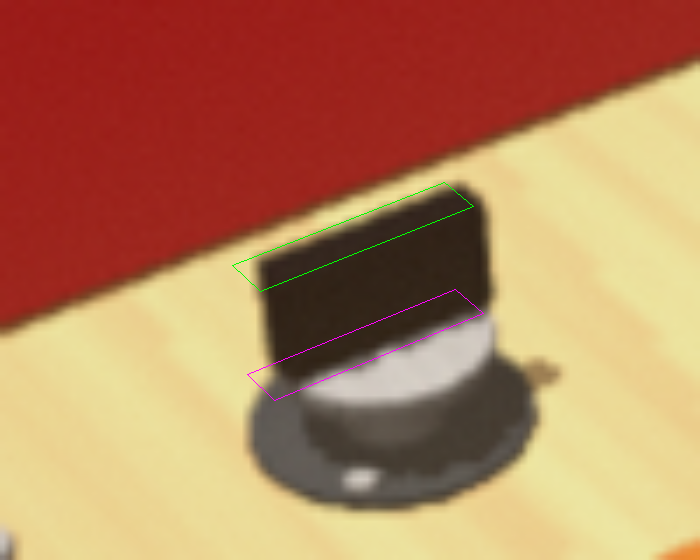

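The box model fits both views to within about 2–3 mm. That puts the stud at about (0.449, 0.035), with the wing at 22° in the world frame. I'll move over it at height.

Emit:
carry_out([
  [[-0.0396, 0, -0.0423], [0, 0, 0], 0.045],
  [[-0.0396, 0, -0.0423], [0, 0, 0], 0.045],
  [[-0.0396, 0, -0.0423], [0, 0, 0], 0.045],
  [[-0.0396, 0, -0.0423], [0, 0, 0], 0.045],
  [[-0.0396, 0, -0.0423], [0, 0, 0], 0.045],
  [[-0.0396, 0, -0.0423], [0, 0, 0], 0.045],
  [[-0.0396, 0, -0.0423], [0, 0, 0], 0.045],
  [[-0.0396, 0, -0.0423], [0, 0, 0], 0.045],
], force=50)

```text
time_s: 1.8
position: [0.3892, 0.1324, 0.2316]
tool_rot: [[0.268, 0.001, -0.963], [0.963, 0.0, 0.268], [0.0, -1.0, -0.001]]
ft_force: [1.2, 1.6, -0.2]
grip_width: 0.045
```

Emit:
carry_out([
  [[-0.0396, 0, -0.0423], [0, 0, 0], 0.045],
  [[-0.0396, 0, -0.0423], [0, 0, 0], 0.045],
  [[0, 0.02, 0], [0, -9.5, 0], 0.045],
  [[0, 0.02, 0], [0, -9.5, 0], 0.045],
  [[0, 0.02, 0], [0, -9.5, 0], 0.045],
  [[0, 0.02, 0], [0, -9, 0], 0.045],
  [[0, 0, 0], [0, 0, 0], 0.045],
  [[0, 0, 0], [0, 0, 0], 0.045],
])

```text
time_s: 2.8
position: [0.4492, 0.0351, 0.1521]
tool_rot: [[-0.372, 0.001, -0.928], [0.928, -0.0, -0.372], [-0.001, -1.0, -0.001]]
ft_force: [-0.2, 0.1, 0.4]
grip_width: 0.045
```

```bash
cat > look.py <<'E'
from h import *
import sys
o=env.observe(); print(o['time_s'],o['position'],o['q'].round(1),o['ft_force'].round(1),o['wrist_torque'].round(2),o['grip_width'])
R=o['tool_rot']; print(R.round(4).tolist(),np.degrees(np.arctan2(R[1,0],R[0,0])))
t=np.array([0.4487,0.035,.068]); print('to target tool axes',R.T@(t-o['position']))
for n in sys.argv[2:]:
    o=env.observe();p=env.get_image(n); cv2.imwrite(f'pics/{n}{sys.argv[1]}.png',p['image'][:,:,::-1])
    for r in env.outline_of('stud_grip',p): print(n,r['conf'],r['pixel'],onplane(p,[r['pixel']],.075,o))
E
python3 look.py 1 wrist top
```

```text
2.8 [0.44916765 0.03514467 0.1520804 ] [ -10.6   16.7   96.9   -0.    66.3 -122.5] [-0.2  0.1  0.4] [0.02 0.   0.02] 0.04499756295864615
[[-0.3716, 0.0011, -0.9284], [0.9284, -0.0002, -0.3716], [-0.0006, -1.0, -0.001]] 111.81220845690513
to target tool axes [9.32378664e-05 8.40798456e-02 5.68979979e-04]
wrist 0.9 [246.1, 317.2] [[0.44756645 0.03519825 0.075     ]]
```

View pics/wrist1.png

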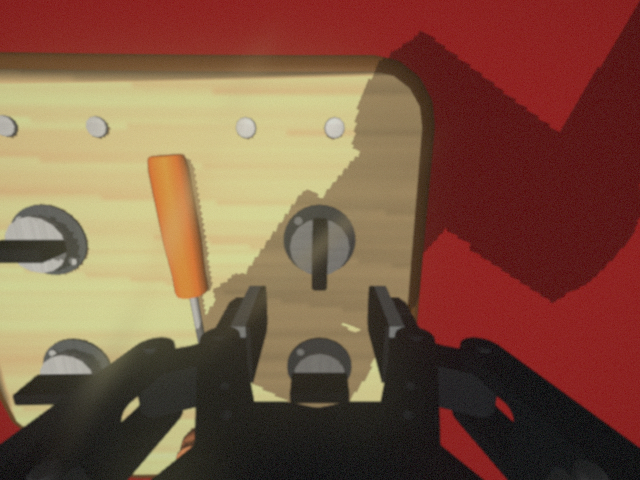

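Run:
```python
from h import *
o=env.observe(); q=env.get_image('wrist')
def box(c,th):
    t=np.radians(th); u=np.array([np.cos(t),np.sin(t),0]); v=np.array([-u[1],u[0],0])
    return np.array([c+sx*.022*u+sy*.005*v+np.array([0,0,sz*.012]) for sz in(1,-1) for sx,sy in((1,1),(1,-1),(-1,-1),(-1,1))])
im=q['image'][:,:,::-1].copy(); pr=proj(q,box(np.array([.4487,.035,.077]),22),o); oo=np.array([245,320])
crop=cv2.resize(im[oo[0]-50:oo[0]+50,oo[1]-60:oo[1]+60],None,fx=6,fy=6)
pts=((pr-(oo-[50,60])+.5)*6).astype(int)[:,::-1]
cv2.polylines(crop,[pts[:4].reshape(-1,1,2)],True,(0,255,0)); cv2.polylines(crop,[pts[4:].reshape(-1,1,2)],True,(255,0,255))
t=np.linspace(0,6.28,60); d=np.c_[.4487+.021*np.cos(t),.035+.021*np.sin(t),t*0+.065]
cv2.polylines(crop,[((proj(q,d,o)-(oo-[50,60])+.5)*6).astype(int)[:,::-1].reshape(-1,1,2)],True,(0,0,255))
cv2.imwrite('pics/wb.png',cv2.convertScaleAbs(crop,alpha=1.5))
```

```text
(no output)
```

View pics/wb.png

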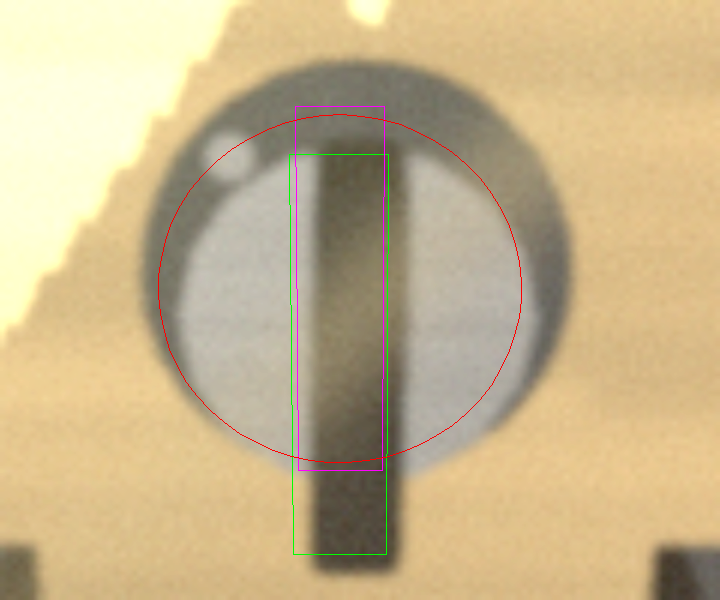

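Emit:
carry_out([
  [[0.001, 0.028, -0.0005], [0, 0, 0], 0.045],
  [[0, 0.028, 0], [0, 0, 0], 0.045],
  [[0, 0.018, 0], [0, 0, 0], 0.045],
  [[0, 0.008, 0], [0, 0, 0], 0.045],
  [[0, 0, 0], [0, 0, 0], 0.045],
  [[0, 0, 0], [0, 0, 0], 0.045],
])

```text
time_s: 3.8
position: [0.4493, 0.0363, 0.07]
tool_rot: [[-0.374, 0.001, -0.927], [0.927, -0.0, -0.374], [-0.001, -1.0, -0.001]]
ft_force: [0.0, -0.3, -0.4]
grip_width: 0.0449
```

```bash
python3 look.py 2 wrist side
```

```text
3.8 [0.44928417 0.03627495 0.07000211] [ -10.5   23.9  103.3   -0.    52.8 -122.5] [ 0.  -0.3 -0.4] [ 0.01 -0.03  0.02] 0.04491430653242314
[[-0.3743, 0.0014, -0.9273], [0.9273, -0.0003, -0.3743], [-0.0008, -1.0, -0.0012]] 111.98170335645192
to target tool axes [-0.00096207  0.00200168  0.00102123]
wrist 0.87 [298.7, 318.3] [[0.4459077  0.03607451 0.075     ]]
side 0.72 [250.9, 225.5] [[0.44245931 0.0309281  0.075     ]]
```

View pics/wrist2.png

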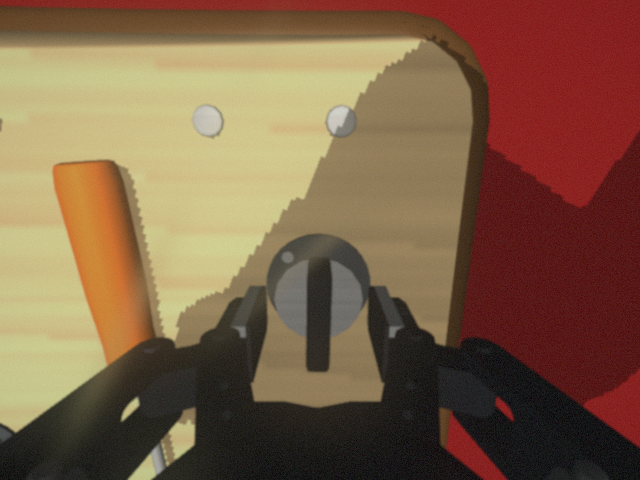

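View pics/side2.png

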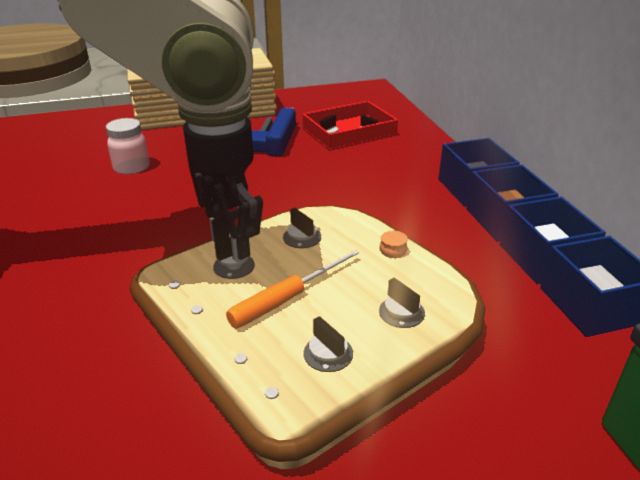

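The wing is centred between the pads: wing at column 318, jaw centre at about 317. I'll close on it.

Emit:
carry_out([
  [[0, 0.001, 0], [0, 0, 0], 0.02],
  [[0, 0, 0], [0, 0, 0], 0.0],
  [[0, 0, 0], [0, 0, 0], 0.0],
  [[0, 0, 0], [0, 0, 0], 0.0],
  [[0, 0, 0], [0, 0, 0], 0.0],
], force=50)

```text
time_s: 4.62
position: [0.4488, 0.0365, 0.0684]
tool_rot: [[-0.374, -0.0, -0.927], [0.927, 0.0, -0.374], [0.0, -1.0, 0.0]]
ft_force: [-0.6, 1.8, 2.9]
grip_width: 0.0087
```

```bash
python3 look.py 3 wrist
```

```text
4.625 [0.44877642 0.03646464 0.0683626 ] [ -10.5   24.   103.4    0.    52.6 -122.5] [-0.6  1.8  2.9] [ 0.41  0.18 -0.01] 0.008720926166762594
[[-0.3743, -0.0001, -0.9273], [0.9273, 0.0002, -0.3743], [0.0003, -1.0, 0.0]] 111.98075472306195
to target tool axes [-0.00132967  0.00036227  0.00061905]
wrist 0.67 [292.6, 315.1] [[0.4425303  0.03360734 0.075     ]]
```

View pics/wrist3.png

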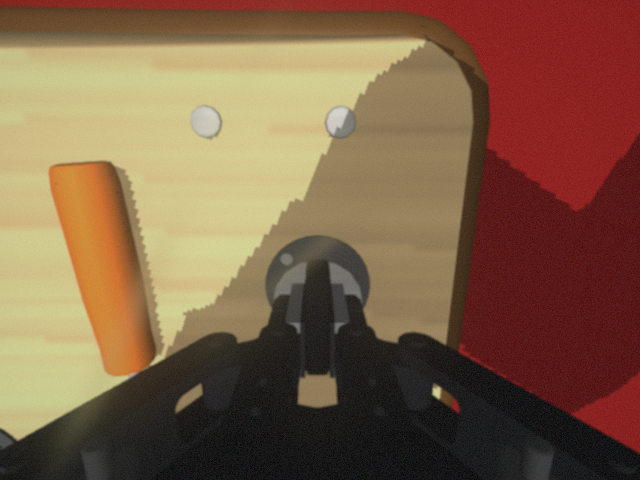

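The wing is gripped and the side force is only about 2 N. Now I'll push it in.

Emit:
carry_out([
  [[0, 0.003, 0], [0, 0, 0], 0.0],
  [[0, 0.003, 0], [0, 0, 0], 0.0],
  [[0, 0.003, 0], [0, 0, 0], 0.0],
  [[0, 0.0015, 0], [0, 0, 0], 0.0],
  [[0, 0, 0], [0, 0, 0], 0.0],
  [[0, 0, 0], [0, 0, 0], 0.0],
])

```text
time_s: 5.48
position: [0.4488, 0.0364, 0.0578]
tool_rot: [[-0.374, -0.0, -0.927], [0.927, 0.0, -0.374], [0.0, -1.0, 0.0]]
ft_force: [-2.1, 3.5, 5.6]
grip_width: 0.0089
```

```bash
python3 look.py 4 wrist side
```

```text
5.475 [0.44875583 0.03644436 0.05777077] [ -10.5   25.1  104.1    0.    50.9 -122.5] [-2.1  3.5  5.6] [ 0.69  0.42 -0.01] 0.008940299211647622
[[-0.3743, -0.0002, -0.9273], [0.9273, 0.0002, -0.3743], [0.0003, -1.0, 0.0001]] 111.98290756201166
to target tool axes [-0.00131555 -0.01022953  0.00059371]
wrist 0.84 [289.7, 318.1] [[0.4363111  0.03241801 0.075     ]]
side 0.68 [261.4, 232.8] [[0.44800112 0.00599159 0.075     ]]
```

View pics/wrist4.png

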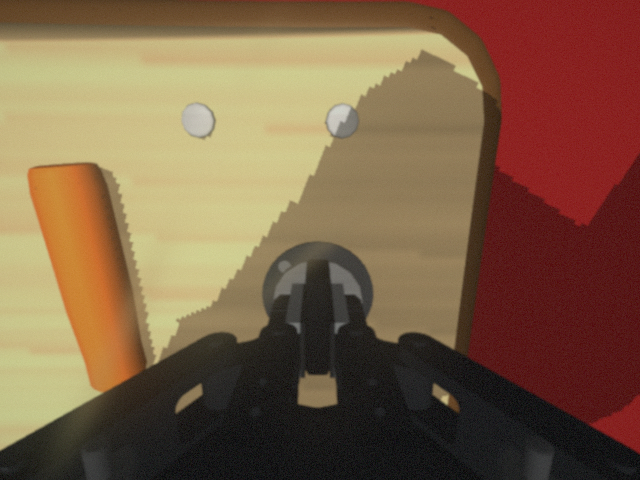

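Emit:
carry_out([
  [[0, 0.001, 0], [0, 0, 0], 0.0],
  [[0, 0, 0], [0, 0, 0], 0.0],
  [[0, 0, 0], [0, 0, 0], 0.0],
])

```text
time_s: 6.05
position: [0.4488, 0.0364, 0.0568]
tool_rot: [[-0.374, -0.0, -0.927], [0.927, 0.0, -0.374], [0.0, -1.0, 0.0]]
ft_force: [-3.1, 2.3, 6.8]
grip_width: 0.0089
```

Emit:
carry_out([
  [[0, 0.001, 0], [0, 0, 0], 0.0],
  [[0, 0, 0], [0, 0, 0], 0.0],
  [[0, 0, 0], [0, 0, 0], 0.0],
])

```text
time_s: 6.42
position: [0.4488, 0.0364, 0.0564]
tool_rot: [[-0.374, 0.0, -0.927], [0.927, 0.0, -0.374], [-0.0, -1.0, -0.0]]
ft_force: [-5.7, 3.8, 14.3]
grip_width: 0.0084
```

The bottom stop is reached: 12 mm of travel, and the force has jumped to 14 N. I'll ease off 0.5 mm and make the first 30° of the turn.

Emit:
carry_out([
  [[0, -0.0005, 0], [0, 0, 0], 0.0],
  [[0, 0, 0], [0, 10, 0], 0.0],
  [[0, 0, 0], [0, 10, 0], 0.0],
  [[0, 0, 0], [0, 10, 0], 0.0],
  [[0, 0, 0], [0, 0, 0], 0.0],
])

```text
time_s: 7.05
position: [0.4487, 0.0371, 0.0564]
tool_rot: [[0.142, -0.0, -0.99], [0.99, 0.002, 0.142], [0.001, -1.0, 0.0]]
ft_force: [-2.9, 8.5, 8.3]
grip_width: 0.0087
```

```bash
python3 look.py 5 wrist
```

```text
7.05 [0.4486774  0.03714331 0.0564252 ] [-1.040e+01  2.520e+01  1.042e+02  1.000e-01  5.070e+01 -9.240e+01] [-2.9  8.5  8.3] [1.57 0.46 0.02] 0.008738781564524333
[[0.1417, -0.0001, -0.9899], [0.9899, 0.0015, 0.1417], [0.0015, -1.0, 0.0003]] 81.85570029424566
to target tool axes [-0.00210121 -0.01157806 -0.00032207]
wrist 0.55 [291.0, 315.5] [[0.4353795 0.0393183 0.075    ]]
```

View pics/wrist5.png

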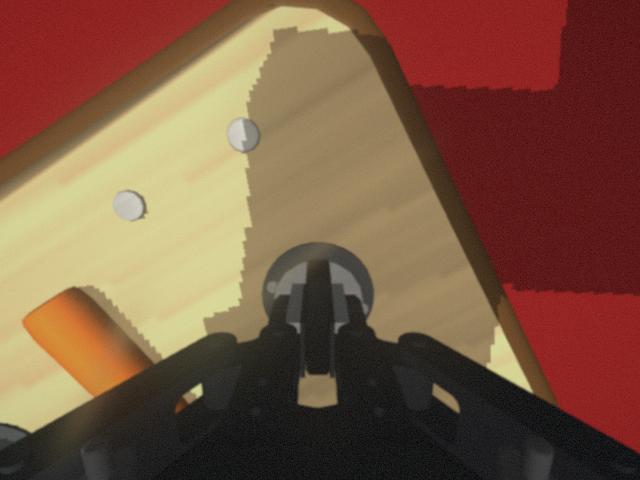

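The stud turns with the tool. The side force is 8.5 N toward +y, so I'll shift 1 mm that way and carry on turning.

Emit:
carry_out([
  [[0.001, 0, 0], [0, 10, 0], 0.0],
  [[0, 0, 0], [0, 10, 0], 0.0],
  [[0, 0, 0], [0, 10, 0], 0.0],
  [[0, 0, 0], [0, 0, 0], 0.0],
])

```text
time_s: 7.65
position: [0.449, 0.038, 0.0564]
tool_rot: [[0.618, 0.0, -0.786], [0.786, 0.001, 0.618], [0.001, -1.0, 0.001]]
ft_force: [-1.4, 8.7, 8.0]
grip_width: 0.009
```

```bash
python3 look.py 6
```

```text
7.65 [0.44897516 0.03804923 0.05641126] [-1.030e+01  2.520e+01  1.041e+02  1.000e-01  5.070e+01 -6.220e+01] [-1.4  8.7  8. ] [1.48 0.37 0.03] 0.008987980453243736
[[0.6176, 0.0002, -0.7865], [0.7865, 0.0013, 0.6176], [0.0012, -1.0, 0.0007]] 51.85603186108461
to target tool axes [-0.00255432 -0.01159288 -0.00165925]
```

Emit:
carry_out([
  [[0.0006, 0, 0.0005], [0, 10, 0], 0.0],
  [[0, 0, 0], [0, 10, 0], 0.0],
  [[0, 0, 0], [0, 10, 0], 0.0],
  [[0, 0, 0], [0, 1, 0], 0.0],
  [[0, 0, 0], [0, 0, 0], 0.0],
])

```text
time_s: 8.28
position: [0.4497, 0.0387, 0.0565]
tool_rot: [[0.934, 0.002, -0.358], [0.358, 0.001, 0.934], [0.002, -1.0, 0.0]]
ft_force: [-0.3, 7.5, 5.8]
grip_width: 0.0086
```

```bash
python3 look.py 7 wrist
```

```text
8.275 [0.44966397 0.03866746 0.05654089] [-1.020e+01  2.520e+01  1.041e+02  1.000e-01  5.060e+01 -3.120e+01] [-0.3  7.5  5.8] [ 1.4  -0.02 -0.  ] 0.008634176930027158
[[0.9339, 0.0019, -0.3576], [0.3576, 0.001, 0.9339], [0.0021, -1.0, 0.0003]] 20.95111444650934
to target tool axes [-0.00218718 -0.01146473 -0.00307684]
wrist 0.96 [291.1, 317.5] [[0.44550642 0.05251903 0.075     ]]
```

View pics/wrist7.png

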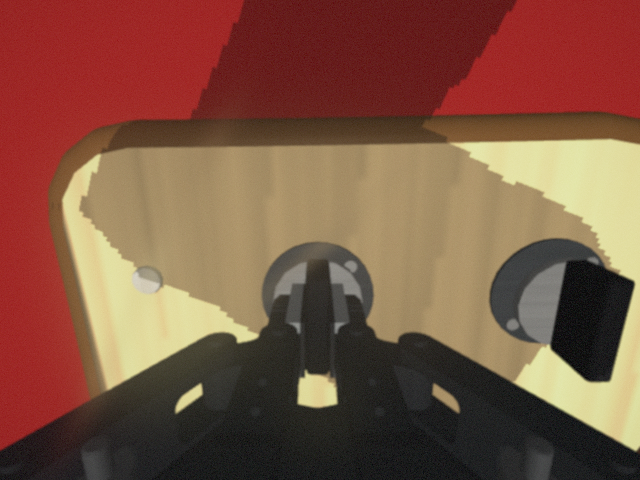

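The wing is now across the chair back, turned about 91°. I'll let it rise into the pocket while still lightly guided, then open the jaws.

Emit:
carry_out([
  [[0, -0.0025, 0], [0, 0, 0], 0.0],
  [[0, -0.0025, 0], [0, 0, 0], 0.0],
  [[0, 0, 0], [0, 0, 0], 0.0],
], force=30)

```text
time_s: 8.75
position: [0.4497, 0.0386, 0.0616]
tool_rot: [[0.934, 0.002, -0.358], [0.358, 0.001, 0.934], [0.002, -1.0, 0.0]]
ft_force: [0.5, 7.4, 5.7]
grip_width: 0.0091
```

Emit:
carry_out([
  [[0, 0, 0], [0, 0, 0], 0.035],
  [[0, 0, 0], [0, 0, 0], 0.035],
  [[0, 0, 0], [0, 0, 0], 0.035],
  [[0, 0, 0], [0, 0, 0], 0.035],
])

```text
time_s: 9.25
position: [0.449, 0.038, 0.0612]
tool_rot: [[0.934, -0.0, -0.358], [0.358, -0.0, 0.934], [-0.0, -1.0, -0.0]]
ft_force: [-0.4, -0.3, -0.8]
grip_width: 0.0351
```

```bash
python3 look.py 8 wrist
```

```text
9.25 [0.44896314 0.03799488 0.06122443] [-10.3  24.7 103.8  -0.   51.5 -31.2] [-0.4 -0.3 -0.8] [-0.05  0.02 -0.04] 0.03506413441850401
[[0.9337, -0.0001, -0.3581], [0.3581, -0.0001, 0.9337], [-0.0002, -1.0, -0.0]] 20.980586583786987
to target tool axes [-0.0013192  -0.00677524 -0.00270236]
wrist 0.62 [306.2, 314.7] [[0.44696279 0.04314724 0.075     ]]
```

View pics/wrist8.png

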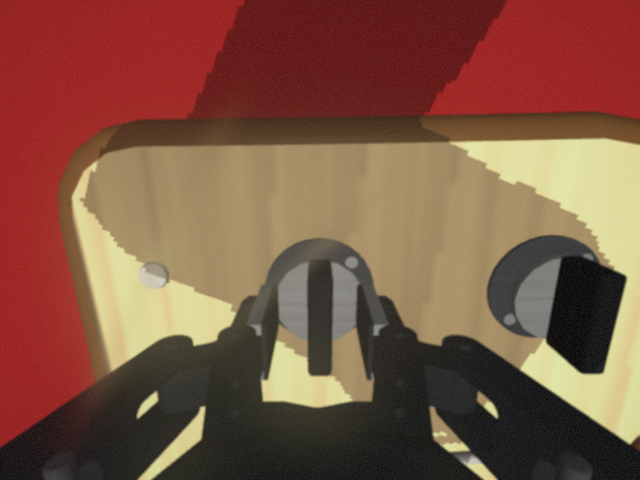

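Emit:
carry_out([
  [[0, -0.02, 0], [0, 0, 0], 0.035],
  [[0, -0.03, 0], [0, 0, 0], 0.035],
  [[0, -0.05, 0], [0, 0, 0], 0.035],
  [[0, -0.05, 0], [0, 0, 0], 0.035],
  [[0, 0, -0.06], [0, 0, 0], 0.035],
  [[0, 0, -0.06], [0, 0, 0], 0.035],
  [[0, 0, 0], [0, 0, 0], 0.035],
  [[0, 0, 0], [0, 0, 0], 0.035],
])

```text
time_s: 10.35
position: [0.4916, -0.0737, 0.2111]
tool_rot: [[0.934, -0.001, -0.358], [0.358, 0.0, 0.934], [-0.001, -1.0, 0.001]]
ft_force: [-0.1, 0.6, 0.1]
grip_width: 0.0349
```

```bash
python3 look.py 9 wrist side top
python3 - <<'E'
import cv2
a=cv2.imread('pics/side9.png')[190:400,150:460]; cv2.imwrite('pics/s9z.png',cv2.resize(a,None,fx=2.5,fy=2.5))
E
```

```text
10.35 [ 0.49159659 -0.07372639  0.21106023] [-22.2  17.5  84.5   0.   78.  -43.2] [-0.1  0.6  0.1] [-0.01  0.05  0.  ] 0.03485879110158737
[[0.9338, -0.0008, -0.3577], [0.3577, 0.0005, 0.9338], [-0.0006, -1.0, 0.0007]] 20.95955623271216
to target tool axes [-0.00108207  0.14314752  0.11677069]
wrist 0.81 [74.8, 318.9] [[0.4520422  0.03583394 0.075     ]]
side 0.61 [254.3, 231.7] [[0.4489317  0.02138983 0.075     ]]
top 0.58 [342.9, 302.7] [[0.44695617 0.03797341 0.075     ]]
```

View pics/s9z.png

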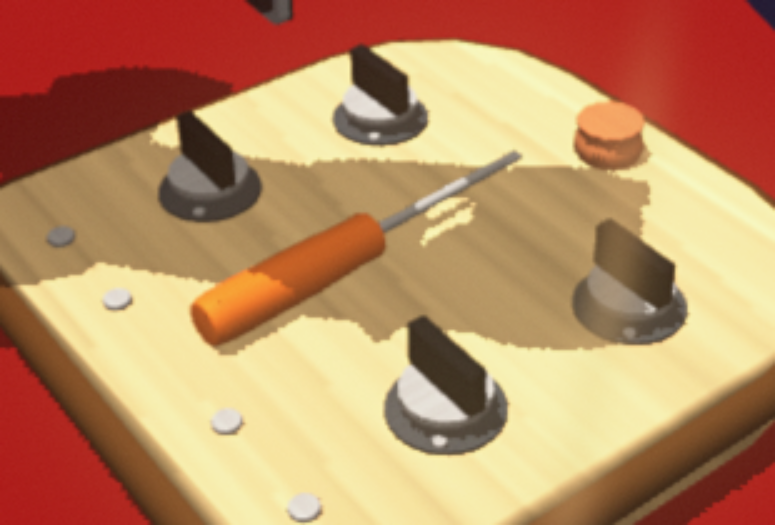

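View pics/wrist9.png

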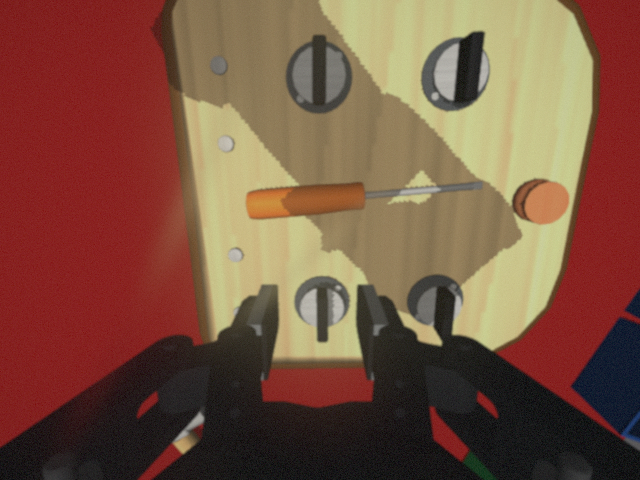

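View pics/top9.png

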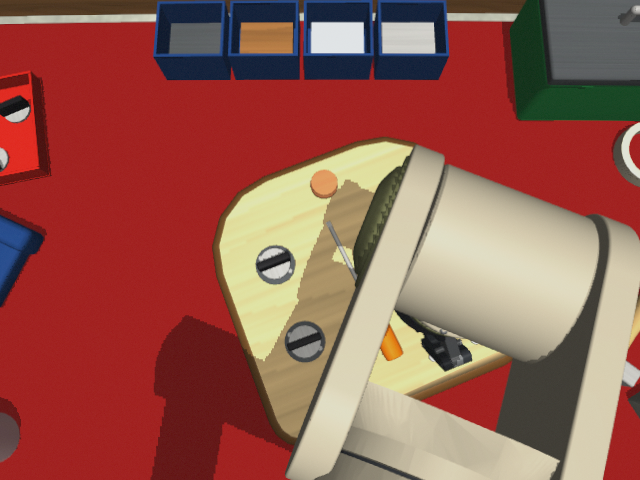

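The picture of all four studs from the side shows the worked one (row 255, column 233) across and as low as the others. The screwdriver and tin haven't moved, and the gripper is clear. I'm handing it in.

```bash
python3 -c "
from rig import env
print(env.close_job())"
```

```text
the job is handed in; nothing more can be done
None
```

The open stud is locked. I gripped its wing and pushed it 12 mm down to the bottom stop, where the force jumped to about 14 N. I then eased off 0.5 mm, turned it 91° clockwise, let it rise about 5 mm into its pocket and released it.

**Last checks:**
- **Wing position:** in the side, top and wrist pictures the wing lies across, like the other locked studs in view. In the side view it also sits as low as the other three.
- **Surroundings:** the screwdriver and tin are where they were, and the gripper is about 0.2 m up, touching nothing. The job took about 10.5 s.
- **Forces:** the highest readings were about 14 N down at the stop and 9 N sideways during the turn.

**Disagreements:** the cameras' estimates of the stud's position differed by 2–3 mm. I followed the side force while turning to correct for that. The locked height was judged only by eye against the other studs, not measured.

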